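# Unnest the flowerpots onto their saucers

## Task

Take the nest of three flowerpots apart from the top, one pot at a time, standing each upright and flat inside its own saucer before you take the next: white-collared pot in the white saucer, blue in the blue, plain terracotta in the plain terracotta. Set each one down gently, since the clay chips if it is dropped or tipped over. Leave the saucers, the tools, the spray bottle and the seed box where they are.

Things in the scene. Friction and masses are not known exactly. Their poses are not given: they have to be found in the camera images.
- pot_small: small terracotta flowerpot with a white glazed collar, top of the nest. Origin: centre of its underside, z up its axis. 76 mm high; foot 54 mm across, body flares to 72 mm just under the collar; the collar is the topmost 24 mm, 88 mm across outside, 66 mm inside (wall 11 mm). Hollow and empty, 170 g. In the nest its collar rests on the rim of the medium pot, its body hanging inside with about 3 mm play all round.
- pot_medium: medium terracotta flowerpot with a blue glazed collar, middle of the nest. Origin: centre of its underside, z up its axis. 92 mm high; foot 64 mm across, body flares to 89 mm under the collar; the collar is the topmost 26 mm, 105 mm across outside, 79 mm inside (wall 13 mm). Hollow, 280 g. In the nest its collar rests on the rim of the large pot, with about 3 mm play all round.
- pot_large: large flowerpot, plain terracotta all over, bottom of the nest, standing on the bench. Origin: centre of its underside, z up its axis. 108 mm high; foot 76 mm across, body flares to 104 mm under the collar; the collar is the topmost 28 mm, 120 mm across outside, 96 mm inside (wall 12 mm). Hollow, 420 g. The whole nest is 158 mm high.
- saucer_small: white glazed saucer for the small pot, loose on the bench. Origin: centre of its underside. 94 mm across the lip, 16 mm high; flat inner floor 74 mm across, 5 mm above the bench, inside a flared lip. 120 g.
- saucer_medium: blue glazed saucer for the medium pot, loose on the bench. Origin: centre of its underside. 106 mm across the lip, 17 mm high; flat inner floor 86 mm across, 5 mm above the bench. 160 g.
- saucer_large: plain terracotta saucer for the large pot, loose on the bench. Origin: centre of its underside. 120 mm across the lip, 18 mm high; flat inner floor 100 mm across, 5 mm above the bench. 220 g.
- trowel: green plastic trowel lying on the bench, bystander. 270 mm long along its x (handle to -x, scoop to +x), 80 mm wide, 32 mm high; origin on the bench under its middle.
- rake: aluminium hand rake lying on the bench, tines down, bystander. 270 mm long along its x (handle to -x), 95 mm wide, 42 mm high; origin on the bench under its middle.
- spray_bottle: empty clear spray bottle with a green trigger head, standing, bystander. 74 mm across, 210 mm high; origin at the centre of its underside; the nozzle points along its -x.
- seed_box: black plastic seed box of three stacked tiers with seed packets in the top one, bystander. 120 mm (x) by 180 mm (y) plus small lugs, 132 mm high, 0.9 kg; origin at the centre of its underside.
There are look-alikes about, which are no part of the job. What is shaped like the pot_small but yellow is not meant.

How it is judged:
On the way, in this order (a step that is already met when the one before it is completed fails the run):
1. the white (small) pot stands flat in its saucer (horizontal distance between pot_small and saucer_small below 0.014 m and z of pot_small in the frame of saucer_small between 0.002 and 0.009 m and angle between pot_small's own z axis and vertical below 0.08 rad and linear speed of pot_small below 0.03 m/s), for 0.2 s.
2. the blue (medium) pot stands flat in its saucer (horizontal distance between pot_medium and saucer_medium below 0.014 m and z of pot_medium in the frame of saucer_medium between 0.002 and 0.009 m and angle between pot_medium's own z axis and vertical below 0.08 rad and linear speed of pot_medium below 0.03 m/s), for 0.2 s.
3. the plain terracotta (large) pot stands flat in its saucer (horizontal distance between pot_large and saucer_large below 0.014 m and z of pot_large in the frame of saucer_large between 0.002 and 0.009 m and angle between pot_large's own z axis and vertical below 0.08 rad and linear speed of pot_large below 0.03 m/s), for 0.2 s.
At the end, for the whole second after the job is handed in: Each pot stands upright (within 0.08 rad), at rest, with its foot flat on the inner floor of its own saucer (foot 2 to 9 mm above the saucer's underside, axes within 14 mm); the saucers lie flat on the bench (all of step 1 and all of step 2 and all of step 3 and angle between each of saucer_small, saucer_medium, saucer_large's own z axis and vertical below 0.06 rad and height (world z) of each of saucer_small, saucer_medium, saucer_large below 0.004 m); the robot touches nothing.
It fails at once if a pot is dropped (falls freely, from more than about 18 mm) ((linear speed of pot_small above 0.6 m/s and contact force between pot_small and the fingers below 0.1 N) or (linear speed of pot_medium above 0.6 m/s and contact force between pot_medium and the fingers below 0.1 N) or (linear speed of pot_large above 0.6 m/s and contact force between pot_large and the fingers below 0.1 N)).
It fails at once if a pot is tipped by more than about 35 degrees (angle between any of pot_small, pot_medium, pot_large's own z axis and vertical above 0.6 rad).
It fails at once if a saucer is shifted by more than 30 mm (distance of any of saucer_small, saucer_medium, saucer_large from where it was at the start of the episode above 0.03 m).
It fails at once if the trowel, rake, spray bottle or seed box is shifted by more than 30 mm (distance of any of trowel, rake, spray_bottle, seed_box from where it was at the start of the episode above 0.03 m).
It fails at once if the spray bottle is knocked over (angle between spray_bottle's own z axis and vertical above 0.4 rad).
It also fails if it takes over 96 s, if anything falls off the work surface, if the arm or the gripper's body presses on something with over 40 N, if the wrist force passes 120 N, or if a joint passes its speed limit or range.

## Robot

A 7-joint arm with a two-finger parallel gripper is mounted at the origin on the work surface. World frame = base frame: x ahead of the robot, y to its left, z up, the work surface at z = 0. Lengths are in m, angles in rad, forces in N, time in s.
With the tool pointing down it reaches from about 0.425 to 0.925 m from the base axis. Payload 6.8 kg.
Tool frame: the origin (TCP) lies between the finger pads; the fingertips stand 14 mm ahead of it and the grasp point (between the pads) lies 5 mm behind it; z points along the fingers, y is the direction in which the jaws open and shut (so a half turn about z gives the same grasp; the last joint's range is limited). The gripper opens to 85 mm and grips with 20 to 120 N. Pads are 22 mm wide; open, the fingers measure 114 mm over their backs; the gripper's body (76 mm by 85 mm) begins 54 mm behind the grasp point. The pads swing forward as they close: fully open they stand 13 mm farther back than shut.
Start: joints at [-1.359, 0.477, 0.022, 1.555, -0.011, 1.109, -0.083], TCP at [0.212, 0.641, 0.208] pointing down, gripper open.
Joint ranges: [-2.96, 2.96], [-0.34, 2.1], [-1.41, 1.46], [0.24, 2.44], [-1.37, 4.51], [0.17, 1.92], [-2.96, 2.96]. Speed limits (rad/s): [2.39, 2.39, 3.14, 3.14, 3.14, 3.14, 3.14].

## Interface

Orientations are given as a unit quaternion [w, x, y, z].
In Python, from station import bot gives the robot as it stands.
- The arm moves only by the shell command python3 -m crank 'ROWS' [FORCE]. ROWS is JSON, a list of rows, each a list of 3 entries, a list of its own where there are three numbers: the shift along the tool's x, y, z in m, then the turn, a rotation vector about the tool's x, y, z in degrees, then the finger opening in m, from 0 to 0.0854. A call has 1 to 10 rows; each row shifts and turns the commanded pose from where the row before left it, along the tool's axes as they then stand; what a row does not reach is not made up. A row lasts 1/8 s, in which the tool goes at most 62.5 mm and 10.7 degrees, less where a joint would pass 70% of its speed; a pose out of reach is approached as far as the arm can. A call is refused whole if a number of a shift passes 0.0625 or a number of a turn 10.7, either way. A call with a gripper value outside its range is refused whole. The fingers move at their own pace and stop on an object; FORCE is the grip in N (left out, the last holds). Time passes only in rows, so rows that do not move let the fingers close. It gives the time, the measured TCP pose, the force and the opening at its end, in the units of the state.
- bot.get_obs(): the state, without advancing time (a new reading comes with each control period).
- bot.read_camera(name): name is "side" or "top"; returns (picture, depth): 420x560x3 uint8, red, green, blue; 420x560 float32, m along the optical axis (not along the pixel's ray), 0 where there is no reading.
- bot.calibration(name): a dict with "fx", "fy", "cx", "cy" (pixels), "extrinsics" (4x4, takes a point from camera to world coordinates). Camera axes: x right, y down, z forward; pixel columns grow to the right and rows downward; lengths in m; the calibration is good to about 2 mm. A picture is of the moment at which its call begins. calibration takes no time and is no camera call.
- bot.hand_in(): hands the job in, once; it reports no verdict.
The state is a dict: "t": time; "q": joint angles; "joint_vel": joint speeds; "joint_torque": joint torques, N m; "eef_pos": TCP position; "tool_rot": TCP orientation; "contact_force": force on the tool from outside, world axes, zero at the start; "torque": the same for the moment, N m; "gripper_width": opening from 0.0 (shut) to 1.0 (fully open).
Only numpy, scipy, OpenCV 4.12 (cv2) and the standard library are available. Lean on these libraries where they do the work, as an engineer would, in place of code of your own. Each camera call takes 0.05 s, during which the arm holds its last target.

## Working session

There is one attempt and no reset: what is moved stays moved. The work goes in short steps, Python scripts to look and compute and a shell command to move; the robot and the scene stay as the last step left them, time stands still between calls to the robot, and variables do not carry over. Pictures are saved under pics/ and viewed, and the job is handed in when it is done.

```bash
ls; mkdir -p pics
python3 - <<'E'
from station import bot
import cv2,numpy as np
o=bot.get_obs(); print(o)
for n in("top","side"):
    p,d=bot.read_camera(n); cv2.imwrite(f"pics/{n}0.png",p[:,:,::-1]); np.save(f"{n}0.npy",d); np.save(f"{n}0rgb.npy",p)
    print(n,bot.calibration(n))
E
```

```text
pics
{'t': 0.0, 'q': array([-1.35907968,  0.47783153,  0.02235378,  1.55642138, -0.01151359,
        1.10933503, -0.08309783]), 'joint_vel': array([ 0.00029981, -0.00075171, -0.00098115, -0.0003229 , -0.0011062 ,
        0.00077267,  0.0016431 ]), 'joint_torque': array([-9.52637470e-05, -5.96454012e+01,  1.60786539e+00, -2.81203902e+01,
        1.24496993e-02,  9.12494317e-03,  1.94716358e-05]), 'eef_pos': array([0.21203705, 0.640164  , 0.20671767]), 'tool_rot': array([-8.20213921e-05,  1.59224901e-01,  9.87241895e-01, -9.29884913e-04]), 'contact_force': array([-0.05040987, -0.41593184,  0.30846125]), 'torque': array([-0.00481226,  0.03526018, -0.06219367]), 'gripper_width': 0.999349796653053}
top {'fx': 489.32220144423053, 'fy': 489.32220144423053, 'cx': 282.2864029582929, 'cy': 216.12460465147134, 'extrinsics': array([[-4.65123997e-03, -9.81248810e-01,  1.92689227e-01,
         3.06513228e-01],
       [-9.99810400e-01,  9.19717248e-04, -1.94504213e-02,
         1.57350980e-02],
       [ 1.89084832e-02, -1.92743161e-01, -9.81067043e-01,
         1.27407422e+00],
       [ 0.00000000e+00,  0.00000000e+00,  0.00000000e+00,
         1.00000000e+00]])}
side {'fx': 500.80632737339903, 'fy': 500.80632737339903, 'cx': 277.0965695430324, 'cy': 206.84633233184917, 'extrinsics': array([[ 0.88844246, -0.34149268,  0.30668021,  0.09978752],
       [-0.45863307, -0.68677292,  0.5639137 , -0.80362216],
       [ 0.01804726, -0.64165856, -0.76677806,  1.1453884 ],
       [ 0.        ,  0.        ,  0.        ,  1.        ]])}
```

View pics/top0.png

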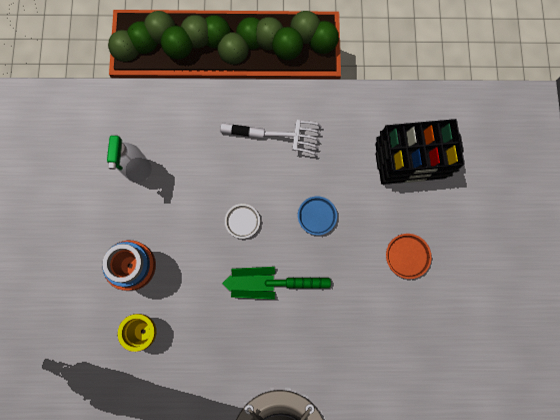

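View pics/side0.png

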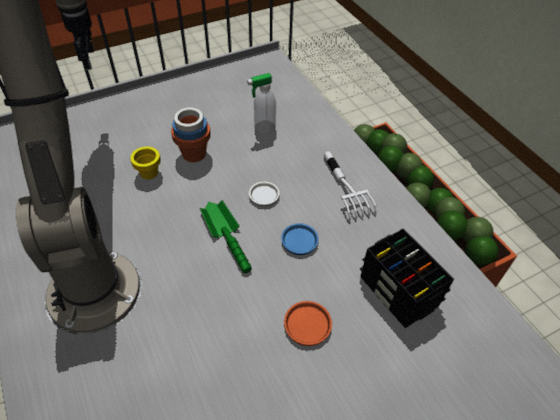

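The top view shows the nest at about (128,265), with the white saucer at (243,222), the blue at (318,216) and the terracotta at (409,257). The yellow decoy is at (136,332). Next I measure these.

```bash
cat > h.py <<'E'
import numpy as np,cv2
from station import bot
def ray(n,uv,z):
    c=bot.calibration(n);T=c["extrinsics"]
    d=T[:3,:3]@np.array([(uv[0]-c["cx"])/c["fx"],(uv[1]-c["cy"])/c["fy"],1]);o=T[:3,3]
    return o+d*(z-o[2])/d[2]
def cloud(n,d):
    c=bot.calibration(n);T=c["extrinsics"];v,u=np.indices(d.shape)
    P=np.stack([(u-c["cx"])/c["fx"]*d,(v-c["cy"])/c["fy"]*d,d],-1)
    return P@T[:3,:3].T+T[:3,3]
def masks(p):
    h=cv2.cvtColor(p,cv2.COLOR_RGB2HSV);H,S,V=[h[...,i].astype(int) for i in range(3)]
    return dict(white=(S<25)&(V>185),blue=(H>98)&(H<118)&(S>110)&(V>60),terra=((H<14)|(H>176))&(S>150)&(V>60))
def blobs(m,z,n,d,minA=150):
    P=cloud(n,d)
    m=(m&(d>0)).astype(np.uint8)
    k,L,st,ce=cv2.connectedComponentsWithStats(m)
    for i in range(1,k):
        if st[i,4]<minA: continue
        cs,_=cv2.findContours((L==i).astype(np.uint8),cv2.RETR_EXTERNAL,cv2.CHAIN_APPROX_NONE)
        c=max(cs,key=cv2.contourArea)
        zz=P[...,2][L==i]
        W=np.array([ray(n,q[0],z)[:2] for q in c],np.float32)
        (x,y),r=cv2.minEnclosingCircle(W)
        print(n,np.round(ce[i]),st[i,4],"ctr",round(x,4),round(y,4),"diam",round(2*r,4),"z95",np.round(np.percentile(zz,[5,50,95]),3))
E
python3 - <<'E'
from h import *
for n in("top","side"):
    p=np.load(n+"0rgb.npy");d=np.load(n+"0.npy");M=masks(p)
    for c,z in (("white",.158),("white",.016),("blue",.134),("blue",.017),("terra",.108),("terra",.018)):
        print(c,z); blobs(M[c],z,n,d)
E
```

```text
white 0.158
top [242. 221.] 564 ctr 0.5142 0.0869 diam 0.063 z95 [0.001 0.005 0.009]
top [121. 263.] 333 ctr 0.419 0.3599 diam 0.0842 z95 [0.155 0.158 0.162]
white 0.016
top [242. 221.] 564 ctr 0.5406 0.0959 diam 0.071 z95 [0.001 0.005 0.009]
top [121. 263.] 333 ctr 0.4334 0.4037 diam 0.0949 z95 [0.155 0.158 0.162]
blue 0.134
top [317. 216.] 1160 ctr 0.5325 -0.0892 diam 0.0942 z95 [0.001 0.006 0.018]
top [133. 268.] 287 ctr 0.4183 0.3587 diam 0.1036 z95 [0.131 0.134 0.138]
blue 0.017
top [317. 216.] 1160 ctr 0.5557 -0.0999 diam 0.1039 z95 [0.001 0.006 0.018]
top [133. 268.] 287 ctr 0.4297 0.3939 diam 0.1142 z95 [0.131 0.134 0.138]
terra 0.108
top [194.  13.] 618 ctr 1.0605 0.1919 diam 0.4899 z95 [-0.497 -0.489 -0.48 ]
top [331.  18.] 150 ctr 1.0516 -0.1235 diam 0.0989 z95 [-0.498 -0.489 -0.449]
top [228.  71.] 1453 ctr 0.9439 0.1379 diam 0.5974 z95 [-0.498 -0.49  -0.482]
top [408. 256.] 1590 ctr 0.4385 -0.3098 diam 0.1101 z95 [0.001 0.006 0.019]
top [140. 269.] 264 ctr 0.4186 0.3583 diam 0.1191 z95 [0.104 0.108 0.112]
top [128. 264.] 192 ctr 0.418 0.3555 diam 0.043 z95 [0.087 0.091 0.095]
terra 0.018
top [194.  13.] 618 ctr 1.1187 0.2055 diam 0.5277 z95 [-0.497 -0.489 -0.48 ]
top [331.  18.] 150 ctr 1.1091 -0.1342 diam 0.1065 z95 [-0.498 -0.489 -0.449]Traceback (most recent call last):
  File "<stdin>", line 5, in <module>
  File "h.py", line 23, in blobs
    W=np.array([ray(n,q[0],z)[:2] for q in c],np.float32)
                ~~~^^^^^^^^^^
  File "h.py", line 4, in ray
    c=bot.calibration(n);T=c["extrinsics"]
ValueError: time passes only in moves, steps and waits
```

```bash
python3 - <<'E'
s=open('h.py').read()
s=s.replace("def ray(","CAL={n:bot.calibration(n) for n in('top','side')}\ndef ray(",1).replace("c=bot.calibration(n)","c=CAL[n]")
open('h.py','w').write(s)
E
python3 - <<'E'
from h import *
for n in("top","side"):
    p=np.load(n+"0rgb.npy");d=np.load(n+"0.npy");P=cloud(n,d);ok=d>0
    print(n)
    def circ(m,lab,minA=40,nom=None):
        k,L,st,ce=cv2.connectedComponentsWithStats(cv2.dilate(m.astype(np.uint8),np.ones((3,3))))
        for i in range(1,k):
            if st[i,4]<minA: continue
            W=P[(L==i)&m][:,:2].astype(np.float32)
            (x,y),r=cv2.minEnclosingCircle(W)
            print(lab,np.round(ce[i]),"ctr",round(x,4),round(y,4),"diam",round(2*r,4),len(W))
    Z=P[...,2];R=np.hypot(P[...,0],P[...,1]);w=ok&(R>.2)&(R<1)&(abs(P[...,1])<.55)
    circ(w&(Z>.150)&(Z<.168),"z158")
    circ(w&(Z>.128)&(Z<.140),"z134")
    circ(w&(Z>.102)&(Z<.114),"z108")
    circ(w&(Z>.012)&(Z<.022),"lip")
    circ(w&(Z>.18),"high")
E
```

```text
top
z158 [125. 153.] ctr 0.6809 0.3727 diam 0.0326 41
z158 [122. 263.] ctr 0.4179 0.3586 diam 0.0886 574
z134 [423. 144.] ctr 0.7107 -0.3586 diam 0.2146 580
z134 [423. 140.] ctr 0.7219 -0.3574 diam 0.0284 8
z134 [129. 156.] ctr 0.6828 0.3717 diam 0.0608 135
z134 [437. 152.] ctr 0.6897 -0.3839 diam 0.0478 23
z134 [455. 153.] ctr 0.6893 -0.4331 diam 0.0366 20
z134 [129. 266.] ctr 0.418 0.3593 diam 0.1058 387
z134 [118. 262.] ctr 0.4189 0.3618 diam 0.0655 155
z108 [424. 148.] ctr 0.7056 -0.3592 diam 0.2114 778
z108 [384. 134.] ctr 0.7449 -0.2648 diam 0.0279 14
z108 [133. 163.] ctr 0.6815 0.3758 diam 0.0722 98
z108 [417. 156.] ctr 0.6841 -0.3421 diam 0.058 82
z108 [137. 269.] ctr 0.4177 0.358 diam 0.1205 347
z108 [122. 263.] ctr 0.4188 0.3616 diam 0.0512 69
lip [246. 133.] ctr 0.782 0.0826 diam 0.1529 143
lip [142. 177.] ctr 0.6719 0.3702 diam 0.0665 36
lip [409. 180.] ctr 0.6693 -0.3611 diam 0.1803 73
lip [317. 215.] ctr 0.5553 -0.1006 diam 0.1054 294
lip [242. 221.] ctr 0.5413 0.0956 diam 0.0928 246
lip [409. 256.] ctr 0.4481 -0.3353 diam 0.1196 369
lip [252. 270.] ctr 0.4155 0.0675 di
[... 974 characters left out ...]
 204
z108 [447. 286.] ctr 0.7661 -0.4443 diam 0.0237 10
lip [265. 128.] ctr 0.6796 0.3647 diam 0.069 48
lip [195. 157.] ctr 0.4157 0.3458 diam 0.0771 46
lip [334. 170.] ctr 0.7815 0.0874 diam 0.1321 74
lip [150. 174.] ctr 0.2611 0.3347 diam 0.0589 31
lip [264. 192.] ctr 0.5415 0.0949 diam 0.0966 185
lip [229. 215.] ctr 0.4161 0.0669 diam 0.113 138
lip [209. 222.] ctr 0.3499 0.0652 diam 0.1137 110
lip [300. 237.] ctr 0.5572 -0.1028 diam 0.1098 250
lip [235. 250.] ctr 0.3816 -0.05 diam 0.1664 112
lip [388. 303.] ctr 0.6723 -0.3641 diam 0.1833 137
lip [308. 322.] ctr 0.4499 -0.3362 diam 0.1218 382
high [40. 11.] ctr 0.1193 0.1756 diam 0.0266 53
high [261.  80.] ctr 0.6645 0.3717 diam 0.0766 254
```

Nest centre is (0.418, 0.359). Saucers: white (0.541, 0.0955), blue (0.5555, -0.101), terracotta (0.4485, -0.3355). The diameters agree with the stated sizes. I'll turn the tool so its y is world +x and its x is world +y, then grip the wall on each pot's +x side.

```bash
python3 -m crank '[[[0,0,-0.01],[0,0,10.24],0.05],[[0,0,-0.01],[0,0,10.24],0.05],[[0,0,-0.01],[0,0,10.24],0.05],[[0,0,-0.01],[0,0,10.24],0.05],[[0,0,-0.01],[0,0,10.24],0.05],[[0,0,0],[0,0,10.24],0.05],[[0,0,0],[0,0,10.24],0.05],[[0,0,0],[0,0,0],0.05],[[0,0,0],[0,0,0],0.05]]' 40
```

```text
t: 1.23
eef_pos: [0.2121, 0.6407, 0.2574]
tool_rot: [0.0, 0.706, 0.708, -0.0]
contact_force: [0.4, 0.8, 0.8]
gripper_width: 0.585
```

```bash
python3 -m crank '[[[-0.03,0.025,0],[0,0,0],0.05],[[-0.047,0.041,0],[0,0,0],0.05],[[-0.047,0.041,0],[0,0,0],0.05],[[-0.047,0.041,0],[0,0,0],0.05],[[-0.047,0.041,0],[0,0,0],0.05],[[-0.04,0.035,0],[0,0,0],0.05],[[-0.024,0.0204,0],[0,0,0],0.05],[[0,0,0],[0,0,0],0.05],[[0,0,0],[0,0,0],0.05]]'
python3 - <<'E'
from h import *
for n in("top","side"):
    p,d=bot.read_camera(n); cv2.imwrite(f"pics/{n}1.png",p[:,:,::-1])
print(bot.get_obs()['eef_pos'])
E
```

```text
t: 2.35
eef_pos: [0.456, 0.3595, 0.2576]
tool_rot: [-0.0, 0.706, 0.708, -0.0]
contact_force: [0.3, 0.7, -0.1]
gripper_width: 0.583
[0.4555366  0.36013592 0.25756145]
```

View pics/side1.png

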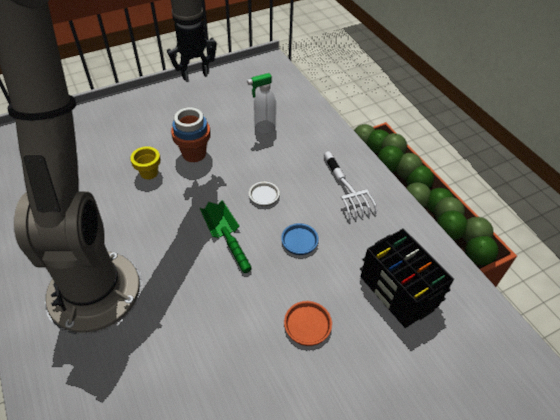

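View pics/top1.png

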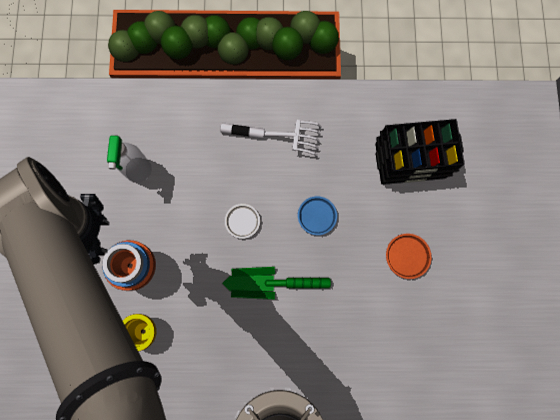

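The gripper looks farther from the nest than the TCP reading says: about (90,230) in the top view and (195,65) in the side view. I'll check this by projecting the TCP into both images.

Run:
```python
from h import *
def proj(n,P):
    c=CAL[n];T=c["extrinsics"];q=T[:3,:3].T@(np.array(P)-T[:3,3]);return np.round([c["fx"]*q[0]/q[2]+c["cx"],c["fy"]*q[1]/q[2]+c["cy"],q[2]],2)
for n in("top","side"):
    print(n,"TCP",proj(n,[.456,.3595,.2576]),"tip",proj(n,[.456,.3595,.2436]),"start tcp",proj(n,[.212,.64,.207]))
    p,d=bot.read_camera(n);P=cloud(n,d)
    m=(d>0)&(P[...,2]>.2)&(P[...,1]>.25)&(P[...,0]>.3)&(p.max(-1)<75)
    Q=P[m];print(m.sum())
    for z in np.arange(.2,.46,.02):
        s=Q[(Q[:,2]>=z)&(Q[:,2]<z+.02)]
        if len(s)>3: print(round(z,2),len(s),np.round(np.r_[s[:,0].min(),s[:,0].max(),s[:,1].min(),s[:,1].max()],3))
```

```text
top TCP [107.74 239.91   1.02] tip [109.93 240.87   1.03] start tcp [-27.66 360.05   1.02]
3245
0.2 52 [0.627 0.701 0.365 0.383]
0.28 14 [0.42  0.494 0.349 0.355]
0.3 52 [0.418 0.495 0.348 0.362]
0.32 141 [0.404 0.512 0.346 0.37 ]
0.34 162 [0.398 0.518 0.342 0.369]
0.36 115 [0.396 0.522 0.341 0.371]
0.38 131 [0.416 0.524 0.341 0.373]
0.4 51 [0.421 0.486 0.322 0.349]
0.42 158 [0.423 0.488 0.321 0.345]
0.44 191 [0.425 0.487 0.322 0.34 ]
side TCP [196.39  85.34   1.45] tip [196.9   89.33   1.46] start tcp [92.07 70.27  1.57]
2260
0.2 32 [0.641 0.699 0.36  0.372]
0.28 27 [0.421 0.493 0.345 0.371]
0.3 80 [0.417 0.495 0.343 0.372]
0.32 123 [0.401 0.514 0.343 0.373]
0.34 179 [0.395 0.518 0.339 0.378]
0.36 201 [0.391 0.52  0.338 0.368]
0.38 289 [0.389 0.519 0.336 0.37 ]
0.4 113 [0.417 0.494 0.321 0.367]
0.42 201 [0.42  0.491 0.316 0.366]
0.44 252 [0.419 0.492 0.317 0.373]
```

Run:
```python
from h import *
for n in("top","side"):
    p,d=bot.read_camera(n);P=cloud(n,d)
    m=(d>0)&(P[...,2]>.17)&(P[...,2]<.33)&(abs(P[...,1]-.36)<.06)&(abs(P[...,0]-.456)<.1)
    Q=P[m]
    for z in np.arange(.17,.33,.01):
        s=Q[(Q[:,2]>=z)&(Q[:,2]<z+.01)]
        if len(s)>0: print(n,round(z,2),len(s),np.round(np.r_[s[:,0].min(),s[:,0].max(),s[:,1].min(),s[:,1].max()],3))
    v,u=np.nonzero(m);print(u.min(),u.max(),v.min(),v.max())
    im=cv2.resize(p[20:140,130:260] if n=="side" else p[180:300,50:180],None,fx=5,fy=5)
    cv2.imwrite(f"pics/{n}2.png",im[:,:,::-1])
```

```text
top 0.28 10 [0.425 0.482 0.349 0.366]
top 0.29 22 [0.421 0.495 0.348 0.363]
top 0.3 31 [0.418 0.495 0.348 0.36 ]
top 0.31 19 [0.418 0.488 0.348 0.356]
top 0.32 22 [0.415 0.507 0.347 0.371]
88 108 209 256
side 0.28 5 [0.427 0.484 0.349 0.371]
side 0.29 32 [0.419 0.496 0.346 0.366]
side 0.3 41 [0.419 0.496 0.343 0.371]
side 0.31 41 [0.418 0.495 0.345 0.367]
side 0.32 36 [0.417 0.505 0.344 0.369]
181 211 61 81
```

View pics/side2.png

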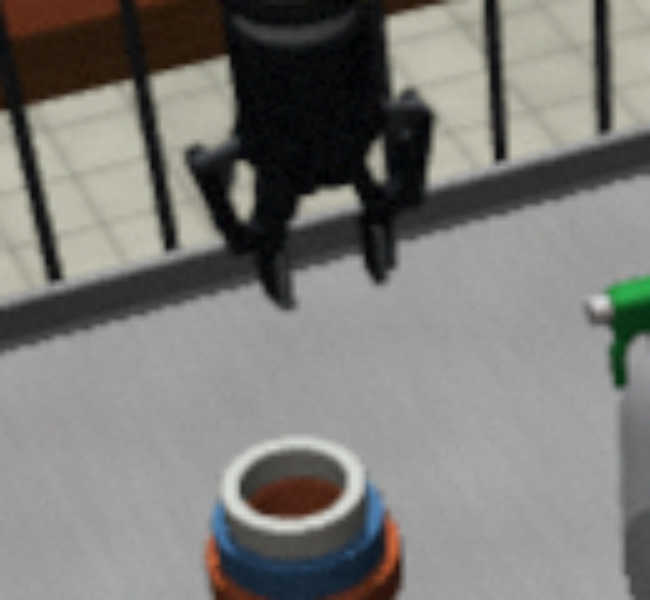

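Both cameras agree on gripper x and y, about (0.456, 0.357). They put the fingertips at z≈0.285, roughly 40 mm higher than the TCP reading implies. I'll lower partway, narrow the jaws and measure again.

```bash
python3 -m crank '[[[0,0,0.02],[0,0,0],0.035],[[0,0,0.02],[0,0,0],0.035],[[0,0,0.017],[0,0,0],0.035],[[0,0,0],[0,0,0],0.035],[[0,0,0],[0,0,0],0.035]]'
cat >> h.py <<'E'
def tips(c,lo,hi,r=.06,save=None):
    for n in("top","side"):
        p,d=bot.read_camera(n);P=cloud(n,d)
        m=(d>0)&(P[...,2]>lo)&(P[...,2]<hi)&(abs(P[...,1]-c[1])<.05)&(abs(P[...,0]-c[0])<r)&(p.max(-1)<95)
        Q=P[m]
        for z in np.arange(lo,hi,.01):
            s=Q[(Q[:,2]>=z)&(Q[:,2]<z+.01)]
            if len(s)>0: print(n,round(z,2),len(s),np.round(np.r_[s[:,0].min(),s[:,0].max(),s[:,1].min(),s[:,1].max()],3),"zmin",round(s[:,2].min(),4))
        if save:
            c_=CAL[n];T=c_["extrinsics"];q=T[:3,:3].T@(np.array([c[0],c[1],.15])-T[:3,3]);u,v=int(c_["fx"]*q[0]/q[2]+c_["cx"]),int(c_["fy"]*q[1]/q[2]+c_["cy"])
            u0,v0=max(u-75,0),max(v-70,0)
            cv2.imwrite(f"pics/{n}_{save}.png",cv2.resize(p[v0:v0+120,u0:u0+150],None,fx=4,fy=4)[:,:,::-1])
    o=bot.get_obs();print(o['t'],np.round(o['eef_pos'],4),np.round(o['contact_force'],1),round(o['gripper_width'],3))
E
python3 - <<'E'
from h import *
tips((.456,.359),.17,.27,save='3')
E
```

```text
t: 3.28
eef_pos: [0.457, 0.3591, 0.2013]
tool_rot: [0.0, 0.707, 0.707, 0.0]
contact_force: [0.3, -0.1, 0.3]
gripper_width: 0.412
top 0.22 1 [0.434 0.434 0.352 0.352] zmin 0.2297
top 0.23 13 [0.429 0.489 0.348 0.352] zmin 0.2306
top 0.24 24 [0.428 0.487 0.347 0.359] zmin 0.2407
top 0.25 18 [0.427 0.481 0.347 0.355] zmin 0.2502
top 0.26 12 [0.425 0.488 0.346 0.352] zmin 0.2629
side 0.22 2 [0.439 0.476 0.351 0.366] zmin 0.228
side 0.23 21 [0.43  0.489 0.347 0.366] zmin 0.2305
side 0.24 37 [0.428 0.488 0.343 0.367] zmin 0.24
side 0.25 31 [0.427 0.488 0.343 0.369] zmin 0.2503
side 0.26 30 [0.427 0.489 0.343 0.367] zmin 0.2605
3.375 [0.4571 0.3592 0.2016] [0.1 0.5 0.7] 0.414
```

View pics/side_3.png

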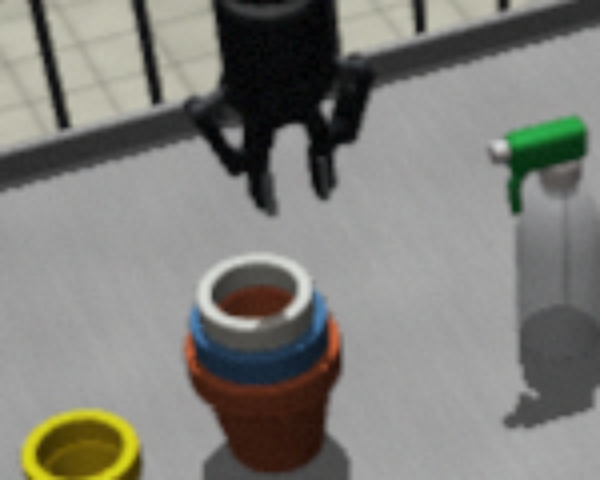

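```bash
python3 -m crank '[[[0,0,0.02],[0,0,0],0.035],[[0,0,0.02],[0,0,0],0.035],[[0,0,0.01],[0,0,0],0.035],[[0,0,0.01],[0,0,0],0.035],[[0,0,0],[0,0,0],0.035]]'
python3 - <<'E'
from h import *
tips((.456,.359),.135,.22,save='4')
E
```

```text
t: 4.0
eef_pos: [0.4564, 0.3587, 0.1404]
tool_rot: [-0.0, 0.707, 0.707, -0.0]
contact_force: [0.8, 0.7, -0.7]
gripper_width: 0.409
top 0.14 74 [0.396 0.466 0.309 0.386] zmin 0.1352
top 0.15 37 [0.398 0.453 0.315 0.391] zmin 0.145
top 0.16 20 [0.397 0.454 0.314 0.386] zmin 0.1554
top 0.17 7 [0.43  0.479 0.347 0.353] zmin 0.1676
top 0.18 20 [0.426 0.488 0.347 0.359] zmin 0.1754
top 0.19 14 [0.428 0.482 0.347 0.354] zmin 0.1854
top 0.2 14 [0.426 0.481 0.345 0.353] zmin 0.1952
top 0.21 23 [0.41  0.494 0.345 0.359] zmin 0.2063
top 0.22 48 [0.414 0.508 0.345 0.365] zmin 0.2151
side 0.14 112 [0.396 0.464 0.31  0.396] zmin 0.1351
side 0.15 83 [0.396 0.452 0.312 0.396] zmin 0.145
side 0.16 20 [0.398 0.451 0.311 0.39 ] zmin 0.1551
side 0.17 11 [0.433 0.485 0.345 0.366] zmin 0.1696
side 0.18 28 [0.428 0.487 0.342 0.365] zmin 0.1754
side 0.19 30 [0.428 0.487 0.343 0.37 ] zmin 0.1851
side 0.2 28 [0.427 0.487 0.344 0.366] zmin 0.1961
side 0.21 31 [0.417 0.499 0.341 0.36 ] zmin 0.2056
side 0.22 35 [0.408 0.506 0.342 0.373] zmin 0.2151
4.1 [0.4569 0.359  0.1412] [ 0.7  0.  -0.4] 0.409
```

View pics/side_4.png

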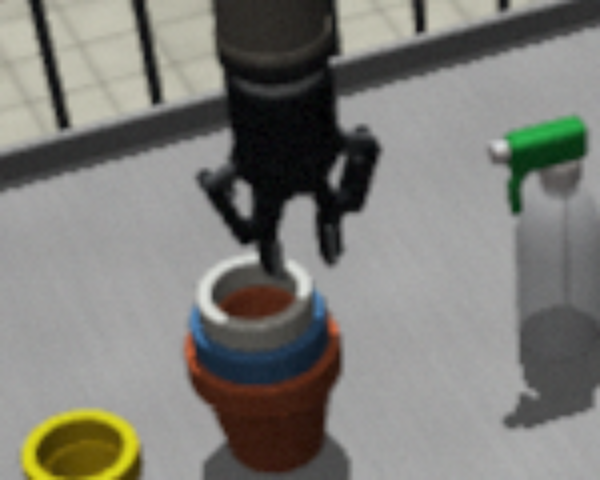

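View pics/top_4.png

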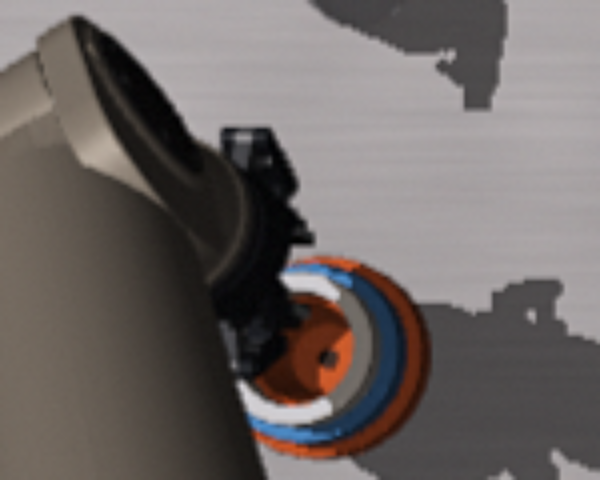

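```bash
python3 -m crank '[[[0,0,0.01],[0,0,0],0.035],[[0,0,0.01],[0,0,0],0.035],[[0,0,0.006],[0,0,0],0.035],[[0,0,0],[0,0,0],0.035],[[0,0,0],[0,0,0],0.035]]'; python3 -m crank '[[[0,0,0],[0,0,0],0.0],[[0,0,0],[0,0,0],0.0],[[0,0,0],[0,0,0],0.0],[[0,0,0],[0,0,0],0.0],[[0,0,0],[0,0,0],0.0]]' 40
python3 - <<'E'
from h import *
tips((.456,.359),.165,.22,save='5')
E
```

```text
t: 4.72
eef_pos: [0.4567, 0.3588, 0.1148]
tool_rot: [0.0, 0.707, 0.707, 0.0]
contact_force: [0.4, 0.9, 0.6]
gripper_width: 0.413
t: 5.35
eef_pos: [0.4567, 0.3591, 0.1151]
tool_rot: [-0.0, 0.707, 0.707, 0.0]
contact_force: [-1.3, -0.4, 5.0]
gripper_width: 0.117
top 0.16 10 [0.439 0.469 0.347 0.353] zmin 0.1652
top 0.18 15 [0.435 0.476 0.346 0.353] zmin 0.175
top 0.19 48 [0.414 0.495 0.345 0.362] zmin 0.1862
top 0.2 35 [0.415 0.504 0.346 0.364] zmin 0.1954
top 0.21 48 [0.406 0.509 0.342 0.358] zmin 0.205
top 0.22 24 [0.401 0.515 0.341 0.355] zmin 0.2155
side 0.16 26 [0.44  0.475 0.342 0.368] zmin 0.1662
side 0.18 25 [0.434 0.483 0.343 0.37 ] zmin 0.1755
side 0.19 66 [0.419 0.497 0.344 0.37 ] zmin 0.185
side 0.2 77 [0.413 0.501 0.341 0.373] zmin 0.195
side 0.21 63 [0.407 0.508 0.338 0.368] zmin 0.2054
side 0.22 42 [0.404 0.512 0.338 0.365] zmin 0.2152
5.45 [0.4567 0.3591 0.1151] [-2.4  0.2  4.7] 0.118
```

View pics/side_5.png

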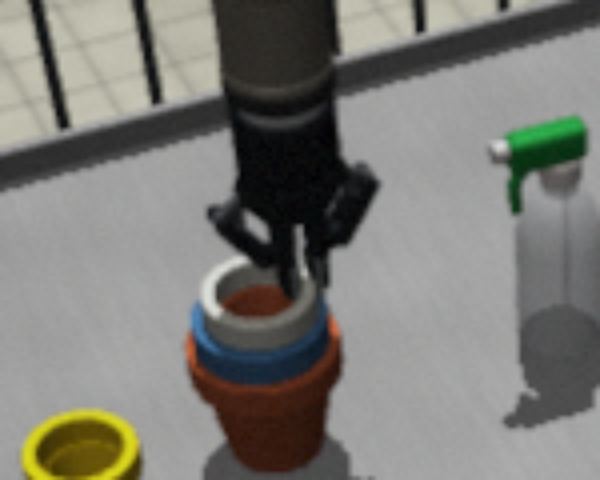

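The jaws stopped on the wall at about 10 mm opening. Now I lift.

```bash
python3 -m crank '[[[0,0,-0.004],[0,0,0],0.0],[[0,0,-0.008],[0,0,0],0.0],[[0,0,-0.012],[0,0,0],0.0],[[0,0,-0.016],[0,0,0],0.0],[[0,0,-0.02],[0,0,0],0.0],[[0,0,-0.02],[0,0,0],0.0],[[0,0,-0.01],[0,0,0],0.0],[[0,0,0],[0,0,0],0.0]]' 50
python3 - <<'E'
from h import *
tips((.456,.359),.165,.17,save='6')
E
```

```text
t: 6.45
eef_pos: [0.457, 0.3591, 0.2057]
tool_rot: [-0.0, 0.707, 0.707, 0.001]
contact_force: [0.7, 0.1, -1.2]
gripper_width: 0.113
6.55 [0.4562 0.3586 0.2043] [ 0.8 -0.5 -2.4] 0.117
```

View pics/side_6.png

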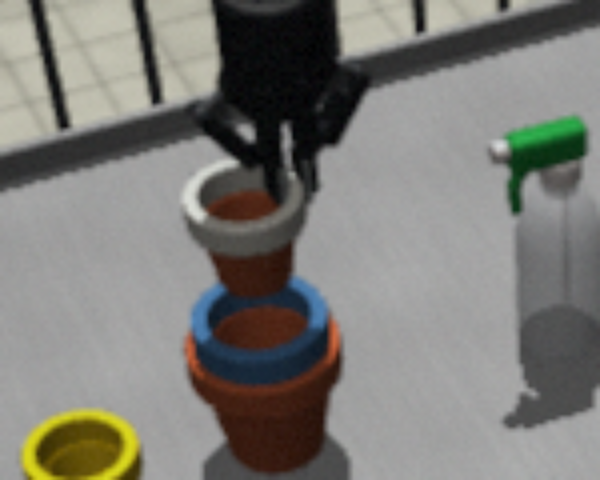

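View pics/top_6.png

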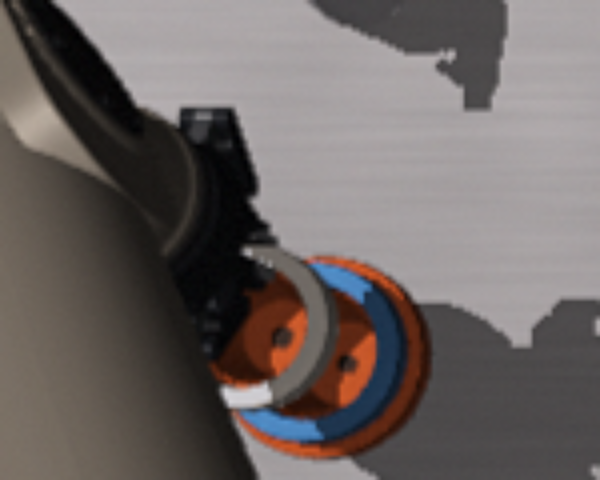

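Only the white pot came up, and it hangs level. Now over to the white saucer: dx +0.123, dy -0.263.

```bash
python3 -m crank '[[[-0.015,0.007,0],[0,0,0],0.0],[[-0.03,0.014,0],[0,0,0],0.0],[[-0.04,0.019,0],[0,0,0],0.0],[[-0.045,0.021,0],[0,0,0],0.0],[[-0.045,0.021,0],[0,0,0],0.0],[[-0.04,0.019,0],[0,0,0],0.0],[[-0.03,0.014,0],[0,0,0],0.0],[[-0.018,0.008,0],[0,0,0],0.0],[[0,0,0],[0,0,0],0.0],[[0,0,0],[0,0,0],0.0]]'
cat >> h.py <<'E'
def pot(zlo,zhi,c,col=None,r=.08,save=None):
    for n in("top","side"):
        p,d=bot.read_camera(n);P=cloud(n,d)
        m=(d>0)&(P[...,2]>zlo)&(P[...,2]<zhi)&(np.hypot(P[...,0]-c[0],P[...,1]-c[1])<r)&(p.max(-1)>95)
        if col=='w': m&=(p.max(-1).astype(int)-p.min(-1)<30)
        if col=='b': m&=(p[...,2].astype(int)-p[...,0]>35)
        if col=='t': m&=(p[...,0].astype(int)-p[...,2]>60)
        W=P[m]
        if len(W)>5:
            (x,y),rr=cv2.minEnclosingCircle(W[:,:2].astype(np.float32)); print(n,len(W),"ctr",round(x,4),round(y,4),"diam",round(2*rr,4),"z pct",np.round(np.percentile(W[:,2],[1,50,99]),4))
            A=np.c_[W[:,:2]-W[:,:2].mean(0),np.ones(len(W))]
        else: print(n,len(W))
        if save: cv2.imwrite(f"pics/{n}_{save}.png",p[:,:,::-1])
    o=bot.get_obs();print(o['t'],np.round(o['eef_pos'],4),np.round(o['contact_force'],1),round(o['gripper_width'],3))
E
python3 - <<'E'
from h import *
pot(.235,.26,(.541,.0955),'w',save='7')
E
```

```text
t: 7.8
eef_pos: [0.579, 0.0962, 0.2042]
tool_rot: [-0.0, 0.707, 0.707, -0.0]
contact_force: [-1.3, -0.1, -1.2]
gripper_width: 0.113
top 45 ctr 0.544 0.0574 diam 0.0403 z pct [0.2376 0.2464 0.2499]
side 229 ctr 0.5456 0.0941 diam 0.0952 z pct [0.2396 0.2477 0.2521]
7.9 [0.579  0.0971 0.2044] [ 0.1  0.4 -2.4] 0.106
```

View pics/side_7.png

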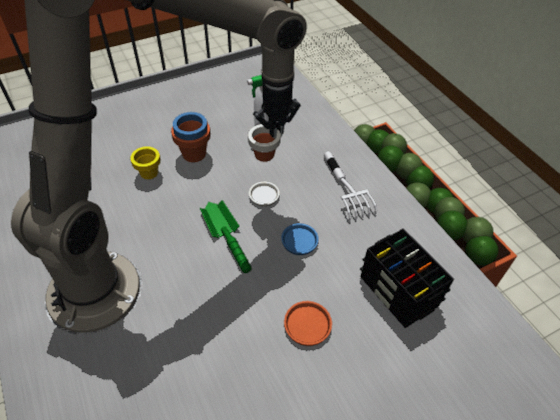

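View pics/top_7.png

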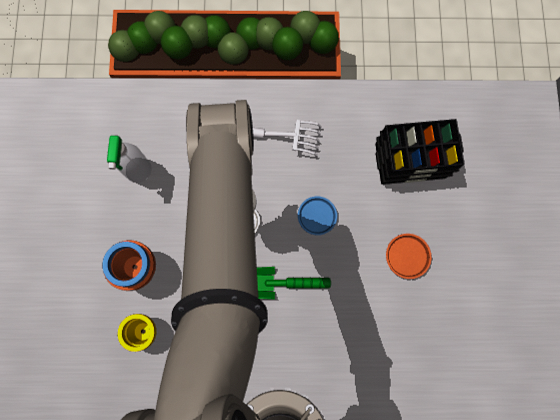

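```bash
python3 -m crank '[[[0,-0.001,0.015],[0,0,0],0.0],[[0,0,0.025],[0,0,0],0.0],[[0,0,0.03],[0,0,0],0.0],[[0,0,0.03],[0,0,0],0.0],[[0,0,0.025],[0,0,0],0.0],[[0,0,0.015],[0,0,0],0.0],[[0,0,0.01],[0,0,0],0.0],[[0,0,0.006],[0,0,0],0.0],[[0,0,0],[0,0,0],0.0],[[0,0,0],[0,0,0],0.0]]'
python3 - <<'E'
from h import *
pot(.078,.1,(.541,.0955),'w',save='8')
E
```

```text
t: 9.15
eef_pos: [0.5791, 0.0958, 0.0494]
tool_rot: [0.0, 0.707, 0.707, 0.001]
contact_force: [-0.6, -0.6, -1.6]
gripper_width: 0.113
top 141 ctr 0.5408 0.0779 diam 0.0799 z pct [0.0874 0.0918 0.0966]
side 209 ctr 0.549 0.0925 diam 0.0992 z pct [0.079  0.0926 0.0975]
9.25 [0.579  0.0959 0.0493] [ 0.5  1.2 -1.3] 0.114
```

View pics/side_8.png

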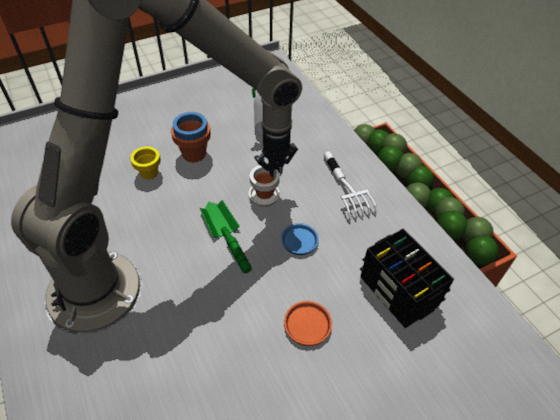

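```bash
python3 -m crank '[[[0,0,0.004],[0,0,0],0.0],[[0,0,0.003],[0,0,0],0.0],[[0,0,0.002],[0,0,0],0.0],[[0,0,0],[0,0,0],0.0]]'; python3 -m crank '[[[0,0,0.0015],[0,0,0],0.0],[[0,0,0],[0,0,0],0.0]]';python3 -m crank '[[[0,0,0.001],[0,0,0],0.0],[[0,0,0],[0,0,0],0.0]]'
```

```text
t: 9.75
eef_pos: [0.5784, 0.0957, 0.0394]
tool_rot: [-0.0, 0.707, 0.707, -0.0]
contact_force: [0.5, 0.1, -1.4]
gripper_width: 0.111
t: 10.0
eef_pos: [0.5788, 0.0958, 0.0383]
tool_rot: [0.0, 0.707, 0.707, 0.0]
contact_force: [0.6, -0.4, -1.0]
gripper_width: 0.112
t: 10.25
eef_pos: [0.5792, 0.0958, 0.0381]
tool_rot: [0.0, 0.707, 0.707, 0.001]
contact_force: [-0.6, -0.6, 6.3]
gripper_width: 0.111
```

Contact at eef z 0.038, which fits a foot height of about 5 mm. Release.

```bash
python3 -m crank '[[[0,0,0],[0,0,0],0.012],[[0,0,0],[0,0,0],0.016],[[0,0,0],[0,0,0],0.022],[[0,0,0],[0,0,0],0.03],[[0,0,0],[0,0,0],0.03]]'; python3 -m crank '[[[0,0,-0.01],[0,0,0],0.03],[[0,0,-0.02],[0,0,0],0.03],[[0,0,-0.03],[0,0,0],0.03],[[0,0,-0.035],[0,0,0],0.03],[[0,0,-0.035],[0,0,0],0.03],[[0,0,-0.02],[0,0,0],0.03],[[0,0,-0.01],[0,0,0],0.03],[[0,0,0],[0,0,0],0.03]]'
python3 - <<'E'
from h import *
pot(.075,.09,(.541,.0955),'w',save='9')
pot(.128,.14,(.418,.359),'b')
E
```

```text
t: 10.88
eef_pos: [0.5785, 0.0958, 0.0371]
tool_rot: [-0.0, 0.707, 0.707, -0.0]
contact_force: [-0.3, -0.0, -0.6]
gripper_width: 0.351
t: 11.88
eef_pos: [0.5789, 0.0958, 0.1981]
tool_rot: [0.0, 0.707, 0.707, 0.001]
contact_force: [1.1, -0.0, -0.2]
gripper_width: 0.349
top 75 ctr 0.5445 0.0635 diam 0.0528 z pct [0.076  0.0814 0.0855]
side 274 ctr 0.5434 0.0944 diam 0.0932 z pct [0.0765 0.0819 0.0867]
11.975 [0.578  0.0957 0.1966] [ 0.5 -0.2 -0.2] 0.353
top 625 ctr 0.419 0.36 diam 0.1045 z pct [0.1294 0.1345 0.139 ]
side 272 ctr 0.4181 0.3582 diam 0.1086 z pct [0.1296 0.135  0.1396]
12.075 [0.5779 0.0956 0.1962] [ 0.3  0.1 -0.3] 0.351
```

View pics/side_9.png

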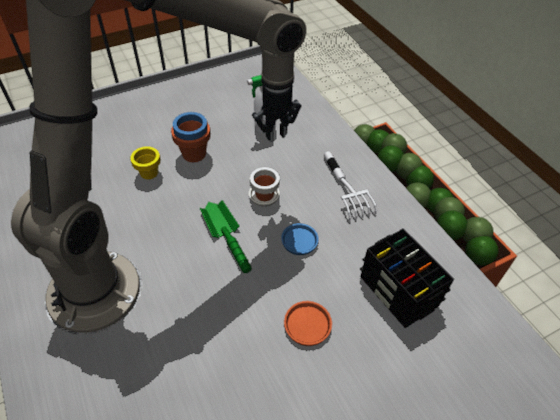

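The white pot is in: its rim reads 0.0815, so the foot is at about 5.5 mm, and it is centred within about 2 mm. Back to the nest for the blue pot, aiming for eef (0.4645, 0.359).

```bash
python3 -m crank '[[[0.02,-0.009,0],[0,0,0],0.035],[[0.04,-0.017,0],[0,0,0],0.035],[[0.05,-0.022,0],[0,0,0],0.035],[[0.05,-0.022,0],[0,0,0],0.035],[[0.05,-0.022,0],[0,0,0],0.035],[[0.035,-0.015,0],[0,0,0],0.035],[[0.018,-0.007,0],[0,0,0],0.035],[[0,0,0],[0,0,0],0.035]]'; python3 -m crank '[[[0,0,0.02],[0,0,0],0.035],[[0,0,0.025],[0,0,0],0.035],[[0,0,0.02],[0,0,0],0.035],[[0,0,0],[0,0,0],0.035]]'
python3 - <<'E'
from h import *
tips((.4645,.359),.14,.19,save='10')
E
```

```text
t: 13.08
eef_pos: [0.4642, 0.3592, 0.1966]
tool_rot: [0.0, 0.707, 0.708, -0.0]
contact_force: [1.0, -0.2, 0.7]
gripper_width: 0.408
t: 13.58
eef_pos: [0.465, 0.3555, 0.1309]
tool_rot: [0.001, 0.708, 0.706, -0.002]
contact_force: [0.0, -0.8, 0.6]
gripper_width: 0.411
top 0.14 1 [0.426 0.426 0.313 0.313] zmin 0.1415
top 0.16 15 [0.437 0.495 0.344 0.349] zmin 0.1619
top 0.17 17 [0.436 0.496 0.344 0.351] zmin 0.1706
top 0.18 11 [0.435 0.49  0.344 0.351] zmin 0.1806
side 0.15 3 [0.485 0.487 0.353 0.361] zmin 0.1578
side 0.16 15 [0.437 0.492 0.343 0.366] zmin 0.1605
side 0.17 29 [0.437 0.496 0.341 0.364] zmin 0.17
side 0.18 35 [0.436 0.496 0.342 0.368] zmin 0.1801
13.675 [0.4658 0.3573 0.1328] [0.6 1.  0.7] 0.403
```

View pics/side_10.png

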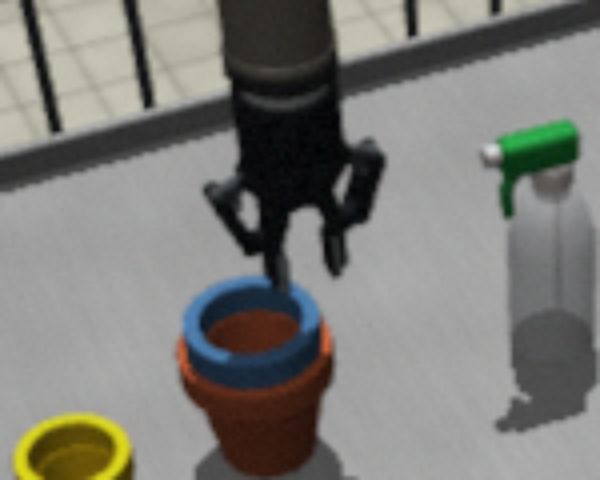

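```bash
python3 -m crank '[[[0,0,0.015],[0,0,0],0.035],[[0,0,0.013],[0,0,0],0.035],[[0,0,0.008],[0,0,0],0.035],[[0,0,0.004],[0,0,0],0.035],[[0,0,0],[0,0,0],0.035],[[0,0,0],[0,0,0],0.035]]'; python3 -m crank '[[[0,0,0],[0,0,0],0.0],[[0,0,0],[0,0,0],0.0],[[0,0,0],[0,0,0],0.0],[[0,0,0],[0,0,0],0.0],[[0,0,0],[0,0,0],0.0]]' 60
```

```text
t: 14.42
eef_pos: [0.4648, 0.359, 0.0925]
tool_rot: [0.0, 0.707, 0.707, 0.0]
contact_force: [-0.8, -0.5, 0.1]
gripper_width: 0.409
t: 15.05
eef_pos: [0.4647, 0.3591, 0.0927]
tool_rot: [-0.0, 0.707, 0.707, 0.0]
contact_force: [-1.2, 0.0, 4.6]
gripper_width: 0.155
```

Gripped on the 13 mm wall. Lifting.

```bash
python3 -m crank '[[[0,0,-0.004],[0,0,0],0.0],[[0,0,-0.008],[0,0,0],0.0],[[0,0,-0.012],[0,0,0],0.0],[[0,0,-0.016],[0,0,0],0.0],[[0,0,-0.02],[0,0,0],0.0],[[0,0,-0.02],[0,0,0],0.0],[[0,0,-0.02],[0,0,0],0.0],[[0,0,-0.01],[0,0,0],0.0],[[0,0,0],[0,0,0],0.0]]' 60
python3 - <<'E'
from h import *
tips((.4645,.359),.16,.17,save='11')
pot(.236,.252,(.418,.359),'b')
E
```

```text
t: 16.18
eef_pos: [0.465, 0.3591, 0.2032]
tool_rot: [-0.0, 0.707, 0.707, 0.001]
contact_force: [0.2, -0.4, -1.9]
gripper_width: 0.151
top 0.16 107 [0.406 0.451 0.344 0.389] zmin 0.1603
side 0.16 25 [0.405 0.443 0.321 0.333] zmin 0.1603
16.275 [0.4642 0.3585 0.2017] [ 0.5 -0.1 -2.7] 0.146
top 145 ctr 0.4192 0.3572 diam 0.099 z pct [0.2394 0.2433 0.2466]
side 148 ctr 0.4159 0.3585 diam 0.1067 z pct [0.2386 0.2434 0.2489]
16.375 [0.4641 0.3584 0.2014] [-0.1 -0.2 -3. ] 0.148
```

View pics/side_11.png

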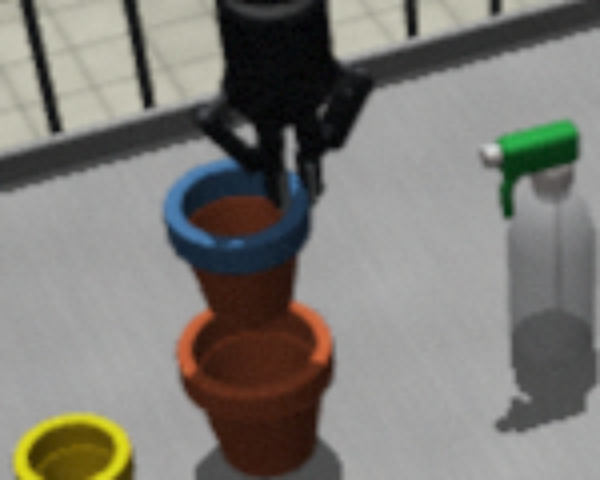

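```bash
python3 -m crank '[[[-0.02,0.006,0],[0,0,0],0.0],[[-0.035,0.0105,0],[0,0,0],0.0],[[-0.045,0.0135,0],[0,0,0],0.0],[[-0.045,0.0135,0],[0,0,0],0.0],[[-0.045,0.0135,0],[0,0,0],0.0],[[-0.045,0.0135,0],[0,0,0],0.0],[[-0.045,0.0135,0],[0,0,0],0.0],[[-0.045,0.0135,0],[0,0,0],0.0],[[-0.045,0.0135,0],[0,0,0],0.0]]'; python3 -m crank '[[[-0.04,0.012,0],[0,0,0],0.0],[[-0.03,0.009,0],[0,0,0],0.0],[[-0.02,0.0055,0],[0,0,0],0.0],[[0,0,0],[0,0,0],0.0],[[0,0,0],[0,0,0],0.0]]'
python3 - <<'E'
from h import *
pot(.23,.252,(.5555,-.101),'b',save='12')
E
```

```text
t: 17.5
eef_pos: [0.5752, -0.0144, 0.202]
tool_rot: [-0.0, 0.708, 0.707, -0.0]
contact_force: [1.0, -0.4, -2.6]
gripper_width: 0.15
t: 18.12
eef_pos: [0.6014, -0.1008, 0.2018]
tool_rot: [-0.001, 0.707, 0.707, -0.0]
contact_force: [0.1, 0.2, -1.3]
gripper_width: 0.147
top 0
side 240 ctr 0.555 -0.1006 diam 0.1044 z pct [0.2375 0.2441 0.2481]
18.225 [ 0.6017 -0.1     0.202 ] [-0.8  0.3 -3.3] 0.15
```

View pics/side_12.png

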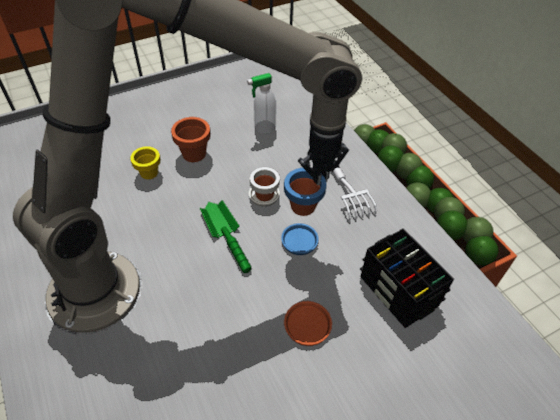

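```bash
python3 -m crank '[[[0,0,0.015],[0,0,0],0.0],[[0,0,0.025],[0,0,0],0.0],[[0,0,0.03],[0,0,0],0.0],[[0,0,0.025],[0,0,0],0.0],[[0,0,0.02],[0,0,0],0.0],[[0,0,0.012],[0,0,0],0.0],[[0,0,0.008],[0,0,0],0.0],[[0,0,0.003],[0,0,0],0.0],[[0,0,0],[0,0,0],0.0],[[0,0,0],[0,0,0],0.0]]'
python3 - <<'E'
from h import *
pot(.09,.115,(.5555,-.101),'b',save='13')
E
```

```text
t: 19.48
eef_pos: [0.6025, -0.1013, 0.0648]
tool_rot: [0.0, 0.707, 0.707, 0.0]
contact_force: [-0.9, 0.6, -1.7]
gripper_width: 0.15
top 0
side 240 ctr 0.5546 -0.1024 diam 0.1068 z pct [0.0986 0.1068 0.1117]
19.575 [ 0.6024 -0.1013  0.0647] [-0.9 -0.2 -3. ] 0.147
```

View pics/side_13.png

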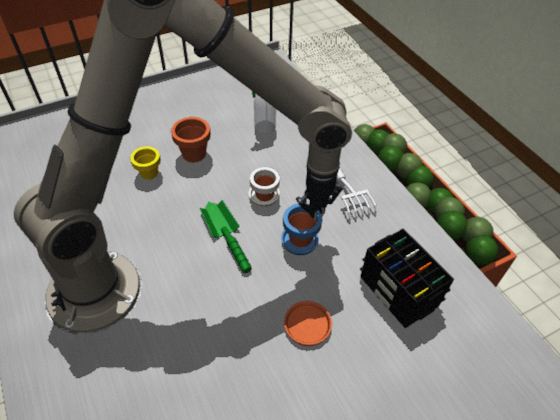

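```bash
python3 -m crank '[[[0,0,0.003],[0,0,0],0.0],[[0,0,0.003],[0,0,0],0.0],[[0,0,0.002],[0,0,0],0.0],[[0,0,0],[0,0,0],0.0]]'; python3 -m crank '[[[0,0,0.0015],[0,0,0],0.0],[[0,0,0],[0,0,0],0.0]]'
```

```text
t: 20.08
eef_pos: [0.6021, -0.1012, 0.0561]
tool_rot: [-0.0, 0.707, 0.707, -0.0]
contact_force: [0.4, -0.5, -3.0]
gripper_width: 0.145
t: 20.32
eef_pos: [0.6029, -0.1013, 0.0557]
tool_rot: [0.0, 0.707, 0.707, 0.001]
contact_force: [-0.6, 0.5, 5.8]
gripper_width: 0.148
```

```bash
python3 -m crank '[[[0,0,0.001],[0,0,0],0.0],[[0,0,0],[0,0,0],0.0]]'
```

```text
t: 20.58
eef_pos: [0.6035, -0.1014, 0.0555]
tool_rot: [0.001, 0.707, 0.707, 0.001]
contact_force: [-0.8, 1.0, 11.1]
gripper_width: 0.148
```

Seated (11 N). Release and retreat.

```bash
python3 -m crank '[[[0,0,-0.001],[0,0,0],0.014],[[0,0,0],[0,0,0],0.018],[[0,0,0],[0,0,0],0.024],[[0,0,0],[0,0,0],0.035],[[0,0,0],[0,0,0],0.035]]'; python3 -m crank '[[[0,0,-0.01],[0,0,0],0.035],[[0,0,-0.02],[0,0,0],0.035],[[0,0,-0.03],[0,0,0],0.035],[[0,0,-0.035],[0,0,0],0.035],[[0,0,-0.03],[0,0,0],0.035],[[0,0,-0.02],[0,0,0],0.035],[[0,0,0],[0,0,0],0.035]]'
python3 - <<'E'
from h import *
pot(.09,.105,(.5555,-.101),'b',save='14')
pot(.102,.115,(.418,.359),'t')
E
```

```text
t: 21.2
eef_pos: [0.602, -0.1012, 0.0545]
tool_rot: [-0.0, 0.707, 0.707, -0.0]
contact_force: [0.1, -0.0, -0.1]
gripper_width: 0.411
t: 22.08
eef_pos: [0.6034, -0.1017, 0.2026]
tool_rot: [0.002, 0.707, 0.707, 0.002]
contact_force: [-0.3, 0.3, -0.9]
gripper_width: 0.409
top 0
side 421 ctr 0.5585 -0.1027 diam 0.1092 z pct [0.0929 0.0979 0.1029]
22.175 [ 0.6019 -0.1011  0.1999] [ 0.7 -0.4 -0.2] 0.414
top 670 ctr 0.4184 0.3595 diam 0.1199 z pct [0.1036 0.1085 0.1132]
side 314 ctr 0.4224 0.3568 diam 0.1276 z pct [0.1024 0.1089 0.1141]
22.275 [ 0.6014 -0.101   0.1989] [-0.1 -0.4 -0.4] 0.409
```

View pics/side_14.png

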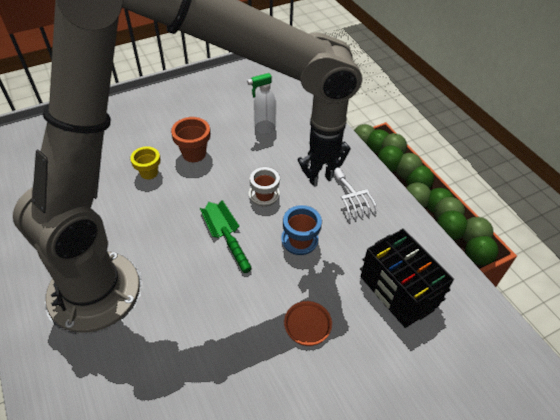

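The blue pot stands in its saucer with its foot at about 6 mm. Now the terracotta pot, aiming for eef (0.4725, 0.359).

```bash
python3 -m crank '[[[0.02,-0.006,0],[0,0,0],0.035],[[0.04,-0.011,0],[0,0,0],0.035],[[0.05,-0.014,0],[0,0,0],0.035],[[0.05,-0.014,0],[0,0,0],0.035],[[0.05,-0.014,0],[0,0,0],0.035],[[0.05,-0.014,0],[0,0,0],0.035],[[0.05,-0.014,0],[0,0,0],0.035],[[0.05,-0.014,0],[0,0,0],0.035],[[0.05,-0.014,0],[0,0,0],0.035],[[0.03,-0.0085,0],[0,0,0],0.035]]'; python3 -m crank '[[[0.02,-0.006,0],[0,0,0],0.035],[[0,0,0.02],[0,0,0],0.035],[[0,0,0.03],[0,0,0],0.035],[[0,0,0.03],[0,0,0],0.035],[[0,0,0.015],[0,0,0],0.035],[[0,0,0],[0,0,0],0.035],[[0,0,0],[0,0,0],0.035]]'
python3 - <<'E'
from h import *
tips((.4725,.359),.115,.17,save='15')
E
```

```text
t: 23.52
eef_pos: [0.4766, 0.3416, 0.1985]
tool_rot: [-0.0, 0.706, 0.708, -0.001]
contact_force: [0.1, -0.6, -0.3]
gripper_width: 0.41
t: 24.4
eef_pos: [0.4734, 0.359, 0.1057]
tool_rot: [0.0, 0.707, 0.707, 0.001]
contact_force: [-0.8, 0.3, -0.3]
gripper_width: 0.413
top 0.12 1 [0.455 0.455 0.349 0.349] zmin 0.1317
top 0.14 9 [0.444 0.502 0.347 0.353] zmin 0.1357
top 0.14 18 [0.443 0.505 0.347 0.354] zmin 0.1455
top 0.15 9 [0.443 0.498 0.347 0.355] zmin 0.1555
top 0.16 5 [0.444 0.494 0.348 0.352] zmin 0.1662
side 0.12 2 [0.493 0.494 0.353 0.367] zmin 0.1312
side 0.14 24 [0.445 0.505 0.341 0.369] zmin 0.1357
side 0.14 21 [0.444 0.503 0.346 0.364] zmin 0.1451
side 0.15 27 [0.443 0.503 0.343 0.37 ] zmin 0.1552
side 0.16 17 [0.445 0.503 0.347 0.367] zmin 0.1653
24.5 [0.4734 0.3592 0.1059] [ 0.2  0.4 -0.5] 0.414
```

View pics/side_15.png

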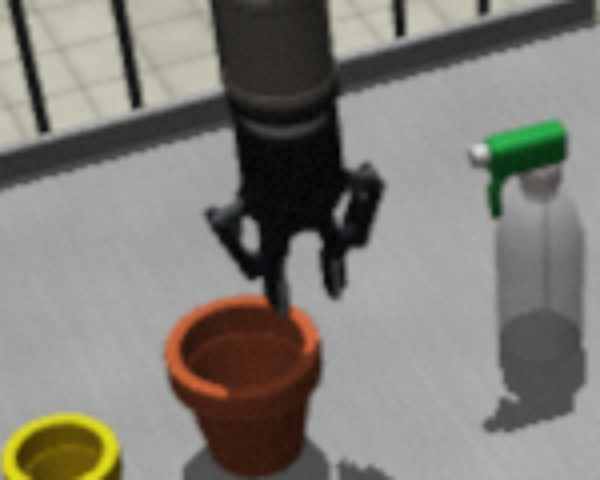

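Descend 43 mm and grip at 80 N.

```bash
python3 -m crank '[[[0,0,0.015],[0,0,0],0.035],[[0,0,0.015],[0,0,0],0.035],[[0,0,0.009],[0,0,0],0.035],[[0,0,0.004],[0,0,0],0.035],[[0,0,0],[0,0,0],0.035],[[0,0,0],[0,0,0],0.035]]'; python3 -m crank '[[[0,0,0],[0,0,0],0.0],[[0,0,0],[0,0,0],0.0],[[0,0,0],[0,0,0],0.0],[[0,0,0],[0,0,0],0.0],[[0,0,0],[0,0,0],0.0]]' 80
```

```text
t: 25.25
eef_pos: [0.4729, 0.3589, 0.062]
tool_rot: [0.0, 0.707, 0.707, 0.0]
contact_force: [0.4, 0.1, 1.1]
gripper_width: 0.407
t: 25.88
eef_pos: [0.4721, 0.3589, 0.0623]
tool_rot: [-0.0, 0.707, 0.707, -0.0]
contact_force: [-2.8, -1.3, 4.3]
gripper_width: 0.105
```

```bash
python3 -m crank '[[[0,0,-0.003],[0,0,0],0.0],[[0,0,-0.006],[0,0,0],0.0],[[0,0,-0.01],[0,0,0],0.0],[[0,0,-0.016],[0,0,0],0.0],[[0,0,-0.02],[0,0,0],0.0],[[0,0,-0.025],[0,0,0],0.0],[[0,0,-0.025],[0,0,0],0.0],[[0,0,-0.02],[0,0,0],0.0],[[0,0,-0.01],[0,0,0],0.0],[[0,0,0],[0,0,0],0.0]]'
python3 - <<'E'
from h import *
pot(.23,.255,(.418,.359),'t',save='16')
tips((.4725,.359),.16,.161,save='16c')
E
```

```text
t: 27.12
eef_pos: [0.4729, 0.359, 0.1976]
tool_rot: [-0.0, 0.707, 0.707, 0.001]
contact_force: [-0.9, 0.3, -3.5]
gripper_width: 0.111
top 304 ctr 0.4206 0.351 diam 0.1145 z pct [0.2397 0.2435 0.2491]
side 209 ctr 0.4192 0.3581 diam 0.1204 z pct [0.2381 0.2432 0.2482]
27.225 [0.4721 0.3585 0.1961] [-1. -1. -5.] 0.109
top 0.16 8 [0.422 0.456 0.348 0.393] zmin 0.1601
27.325 [0.472  0.3584 0.1958] [ 0.4 -0.1 -2.8] 0.113
```

View pics/side_16.png

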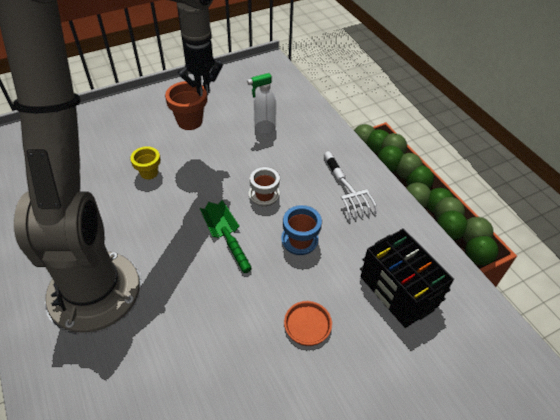

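```bash
python3 -m crank '[[[-0.02,0.002,0],[0,0,0],0.0],[[-0.035,0.002,0],[0,0,0],0.0],[[-0.045,0.002,0],[0,0,0],0.0],[[-0.045,0.002,0],[0,0,0],0.0],[[-0.045,0.002,0],[0,0,0],0.0],[[-0.045,0.002,0],[0,0,0],0.0],[[-0.045,0.002,0],[0,0,0],0.0],[[-0.045,0.002,0],[0,0,0],0.0],[[-0.045,0.002,0],[0,0,0],0.0],[[-0.035,0.002,0],[0,0,0],0.0]]'; python3 -m crank '[[[-0.045,0.002,0],[0,0,0],0.0],[[-0.045,0.002,0],[0,0,0],0.0],[[-0.045,0.002,0],[0,0,0],0.0],[[-0.045,0.002,0],[0,0,0],0.0],[[-0.045,0.002,0],[0,0,0],0.0],[[-0.035,0,0],[0,0,0],0.0],[[-0.02,0,0],[0,0,0],0.0],[[-0.01,0,0],[0,0,0],0.0],[[0,0,0],[0,0,0],0.0],[[0,0,0],[0,0,0],0.0]]'
python3 - <<'E'
from h import *
pot(.23,.255,(.4485,-.3355),'t',save='17')
E
```

```text
t: 28.58
eef_pos: [0.4914, -0.0496, 0.1966]
tool_rot: [-0.0, 0.708, 0.706, -0.0]
contact_force: [0.1, 0.2, -3.5]
gripper_width: 0.108
t: 29.82
eef_pos: [0.5026, -0.335, 0.1964]
tool_rot: [-0.0, 0.707, 0.708, 0.0]
contact_force: [0.5, 0.3, -3.5]
gripper_width: 0.109
top 221 ctr 0.4745 -0.3029 diam 0.0858 z pct [0.236  0.2415 0.2464]
side 601 ctr 0.4496 -0.3347 diam 0.1214 z pct [0.2388 0.243  0.2469]
29.925 [ 0.5029 -0.335   0.1966] [-0.1  0.8 -3.4] 0.108
```

View pics/side_17.png

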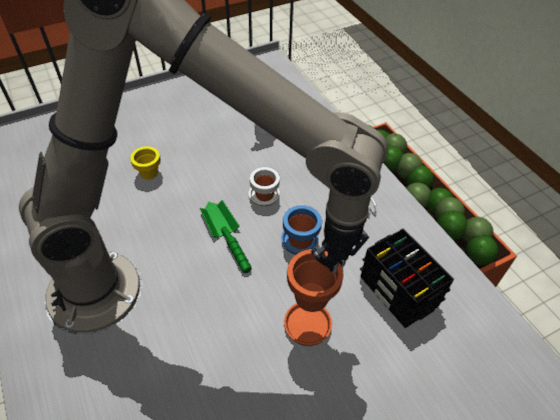

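```bash
python3 -m crank '[[[0,0,0.015],[0,0,0],0.0],[[0,0,0.025],[0,0,0],0.0],[[0,0,0.025],[0,0,0],0.0],[[0,0,0.02],[0,0,0],0.0],[[0,0,0.018],[0,0,0],0.0],[[0,0,0.01],[0,0,0],0.0],[[0,0,0.006],[0,0,0],0.0],[[0,0,0.002],[0,0,0],0.0],[[0,0,0],[0,0,0],0.0],[[0,0,0],[0,0,0],0.0]]'
python3 - <<'E'
from h import *
pot(.11,.13,(.4485,-.3355),'t',save='18')
E
```

```text
t: 31.18
eef_pos: [0.5029, -0.3364, 0.0762]
tool_rot: [0.0, 0.707, 0.707, 0.0]
contact_force: [0.6, 0.1, -3.8]
gripper_width: 0.106
top 0
side 559 ctr 0.4511 -0.3356 diam 0.1207 z pct [0.1152 0.1225 0.127 ]
31.275 [ 0.5028 -0.3364  0.0761] [-0.  -0.  -3.9] 0.11
```

View pics/side_18.png

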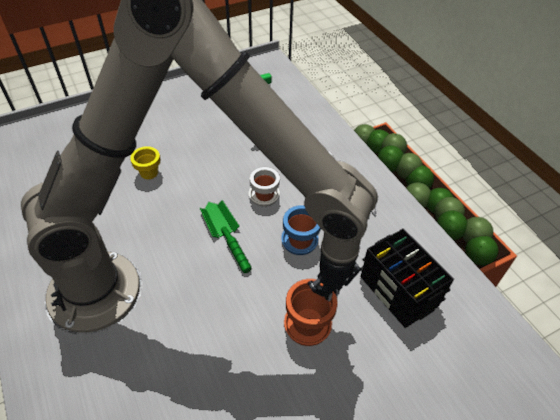

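```bash
python3 -m crank '[[[0,0,0.003],[0,0,0],0.0],[[0,0,0.002],[0,0,0],0.0],[[0,0,0.002],[0,0,0],0.0],[[0,0,0],[0,0,0],0.0]]'; python3 -m crank '[[[0,0,0.0015],[0,0,0],0.0],[[0,0,0],[0,0,0],0.0]]'
```

```text
t: 31.78
eef_pos: [0.5024, -0.3361, 0.0684]
tool_rot: [-0.0, 0.707, 0.707, -0.0]
contact_force: [-0.4, 0.1, -3.4]
gripper_width: 0.107
t: 32.02
eef_pos: [0.5028, -0.3364, 0.0675]
tool_rot: [0.0, 0.707, 0.707, 0.0]
contact_force: [-0.8, 0.6, 0.0]
gripper_width: 0.107
```

```bash
python3 -m crank '[[[0,0,0.001],[0,0,0],0.0],[[0,0,0],[0,0,0],0.0]]'
```

```text
t: 32.28
eef_pos: [0.5032, -0.3366, 0.0674]
tool_rot: [0.001, 0.707, 0.707, 0.001]
contact_force: [-0.9, 1.5, 8.1]
gripper_width: 0.107
```

Seated. Release, retreat and check all three.

```bash
python3 -m crank '[[[0,0,-0.001],[0,0,0],0.012],[[0,0,0],[0,0,0],0.016],[[0,0,0],[0,0,0],0.022],[[0,0,0],[0,0,0],0.035],[[0,0,0],[0,0,0],0.035]]' 40; python3 -m crank '[[[0,0,-0.01],[0,0,0],0.035],[[0,0,-0.02],[0,0,0],0.035],[[0,0,-0.03],[0,0,0],0.035],[[0,0,-0.04],[0,0,0],0.035],[[0,0,-0.04],[0,0,0],0.035],[[-0.04,0,-0.03],[0,0,0],0.035],[[-0.06,0,0],[0,0,0],0.035],[[-0.06,0,0],[0,0,0],0.035],[[-0.03,0,0],[0,0,0],0.035],[[0,0,0],[0,0,0],0.035]]'
python3 - <<'E'
from h import *
pot(.105,.12,(.4485,-.3355),'t',save='19')
pot(.09,.105,(.5555,-.101),'b')
pot(.075,.09,(.541,.0955),'w')
print('saucer lips')
for c,k in(((.4485,-.3355),'t'),((.5555,-.101),'b'),((.541,.0955),'w')): pot(.012,.022,c,k,r=.075)
E
```

```text
t: 32.9
eef_pos: [0.5025, -0.3362, 0.0671]
tool_rot: [-0.0, 0.707, 0.707, -0.0]
contact_force: [0.2, -0.3, 0.3]
gripper_width: 0.41
t: 34.15
eef_pos: [0.5005, -0.5293, 0.2385]
tool_rot: [0.001, 0.709, 0.706, -0.001]
contact_force: [-0.2, 0.1, 1.1]
gripper_width: 0.411
top 548 ctr 0.4521 -0.3344 diam 0.1199 z pct [0.107  0.1125 0.1176]
side 707 ctr 0.4505 -0.3356 diam 0.1206 z pct [0.1067 0.1139 0.1182]
34.25 [ 0.5026 -0.5258  0.2381] [-0.3  1.1 -0.3] 0.411
top 548 ctr 0.5584 -0.1011 diam 0.1054 z pct [0.0917 0.0968 0.1015]
side 431 ctr 0.559 -0.1011 diam 0.1085 z pct [0.0921 0.098  0.1031]
34.35 [ 0.5035 -0.5247  0.2379] [ 0.3  0.3 -0.4] 0.409
top 393 ctr 0.5434 0.0959 diam 0.0876 z pct [0.0763 0.0813 0.0862]
side 277 ctr 0.5459 0.0929 diam 0.0939 z pct [0.0763 0.0816 0.0875]
34.45 [ 0.5035 -0.5247  0.2377] [ 0.2  0.2 -0.5] 0.409
saucer lips
top 194 ctr 0.455 -0.3215 diam 0.0932 z pct [0.0121 0.0148 0.0212]
side 240 ctr 0.4472 -0.3372 diam 0.1155 z pct [0.0121 0.0157 0.0216]
34.55 [ 0.5032 -0.5251  0.2375] [-0.2  0.1 -0.4] 0.404
top 67 ctr 0.5367 -0.0724 diam 0.0756 z pct [0.0128 0.0165 0.0209]
side 39 ctr 0.5565 -0.1012 diam 0.1032 z pct [0.0126 0.0171 0.0217]
34.65 [ 0.5029 -0.5256  0.2374] [ 0.3  0.  -0.3] 0.41
top 90 ctr 0.5408 0.0957 diam 0.092 z pct [0.0122 0.0155 0.0205]
side 92 ctr 0.5421 0.0929 diam 0.0938 z pct [0.0123 0.0168 0.0212]
34.75 [ 0.5027 -0.5259  0.2373] [ 0.   1.  -0.2] 0.411
```

View pics/side_19.png

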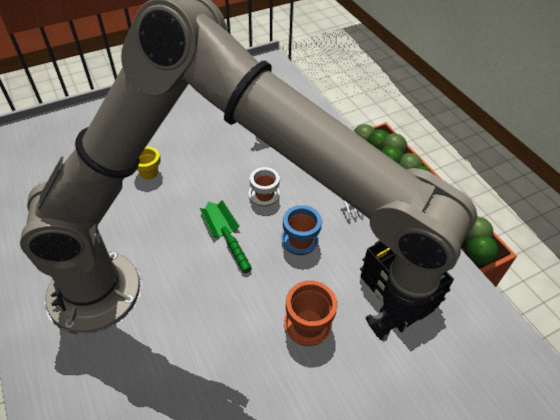

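View pics/top_19.png

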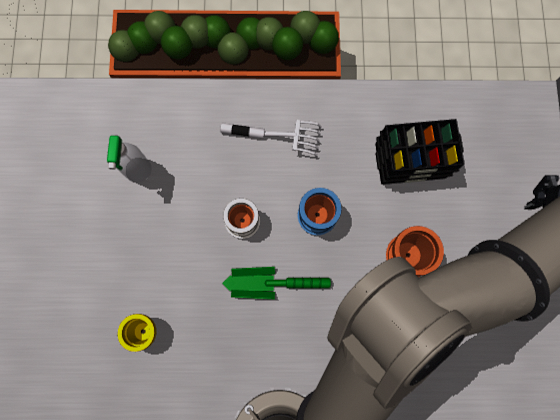

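```bash
python3 -m crank '[[[0,0,0],[0,0,0],0.035],[[0,0,0],[0,0,0],0.035],[[0,0,0],[0,0,0],0.035]]'; python3 -c "
from station import bot
print(bot.hand_in())"
```

```text
t: 35.12
eef_pos: [0.5025, -0.5263, 0.2371]
tool_rot: [-0.0, 0.707, 0.707, -0.0]
contact_force: [-0.0, 0.1, 0.3]
gripper_width: 0.411
the job is handed in; nothing more can be done
None
```

The nest is apart: the white pot, then the blue, then the terracotta, each lifted by its collar wall and lowered gently into its own saucer. I handed the job in at about 35 s; no verdict is reported.

**Last checks:**
- **Seating:** the rims measured 0.081, 0.097 and 0.113 m, which puts each foot about 5 mm above its saucer's underside. No tilt was visible, and each pot's axis was about 2–4 mm from where its saucer stood.
- **Surroundings:** the saucers I could measure were within about 2 mm of where they started. The tools, spray bottle, seed box and yellow pot looked unmoved in the last top view; I checked those by eye only.
- **Robot:** the gripper was clear and the wrist force was about zero at the end.

**What disagreed:**
- **Fingertip height:** both cameras put the fingertips about 40 mm higher than the stated TCP offset implies. I went by the cameras, and the grasps and set-downs matched them.
- **Partly hidden views:** the arm hid part of the terracotta pot in the last top view, and the pots hid parts of the blue and terracotta saucers' lips. For those lips I relied on the side camera.

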